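# Zero a coffee grinder's setting ring and set it to the marker

### The job

The compact coffee grinder has new burrs: turn its slim knurled setting ring clockwise (seen from above) until you feel the burrs inside just touch, gently and without forcing it, then turn it back until its nub lines up with the small rib on the top collar, and let go. Touch only the slim ring, neither the fixed collars above and below it nor the rib, and leave the cup, tamper, jug and hopper where they stand.

Things in the scene. Friction and masses are not known exactly. Their poses are not given: they have to be found in the camera images.
- grinder: Coffee grinder, fixed. White housing 200 x 100 x 127 mm high, from -50 to +150 mm along x; round the burr axis a dark steel drum, 94 mm diameter, 130 mm high, with a chute on its -x side. On the drum, on the upright burr axis, stand lower collar, slim setting ring, upper collar. Origin: on the counter, on the burr axis; z up, x along the housing.
- ring_center (a point): Centre of the slim setting ring: on the burr axis, 160 mm above the counter. Black knurled disc, 64 mm diameter, 10 mm thick (155 to 165 mm above the counter), with one nub. It stands out 5 mm beyond the lower and 7 mm beyond the upper collar: grip it across its diameter from above, clear of the nub, fingers outside the upper collar.
- ring (a joint): Turn of the ring, rad, 0 to 2.3; grows clockwise seen from above. Nub's world yaw = grinder's yaw + 1.0 - value. Steady drag 0.15 N m; stays where left. The burrs first touch at a hidden value between 1.2 and 1.75, new each time; from there a spring of about 2 N m/rad resists too, 20 mm from the axis. Over 15 N (0.3 N m above the drag, about 0.15 rad past touch) harms them.
- nub: Steel nub on the rim of the setting ring, 7 mm wide, 10 mm tall, reaching from the rim to 41 mm from the burr axis; with the ring's driving dog inside. Origin: on the burr axis at the underside of the ring (155 mm above the counter); x points from the axis out through the nub; z up.
- marker: Small fixed brass rib, 18 x 4 x 5 mm, lying radially on top of the upper collar, 10 to 28 mm from the burr axis; the nub shall end in line with it, on the same side. Origin: on the burr axis, on top of the upper collar (183 mm above the counter); x points outwards along the rib, 0 to 0.3 rad counter-clockwise of the grinder's x.
- lower_collar: Fixed steel collar below the ring, 54 mm diameter, from 130 to 155 mm above the counter. Origin as the grinder's.
- upper_collar: Fixed steel collar above the ring, 50 mm diameter, from 165 to 183 mm above the counter, the highest part of the grinder but for the 5 mm rib on it. Origin as the grinder's.
- burr: The fixed burr hidden inside the grinder, not to be seen; its origin on the burr axis, 90 mm above the counter, tells nothing of where the burrs touch.
- cup: White cup, 76 mm across, 62 mm tall; loose bystander. Origin: centre of its underside.
- tamper: Steel tamper standing on its 58 mm base, 84 mm tall; loose bystander. Origin: centre of its underside.
- jug: Steel milk jug with a handle, 90 mm across, 105 mm tall; loose bystander. Origin: centre of its underside.
- hopper: Translucent whitish bean hopper taken off the grinder and stood upside down, 104 mm across, 125 mm tall; loose bystander. Origin: centre of its underside.
- nub_tip (a point): Outer end of the nub, 41 mm from the burr axis, at mid-height of the ring (160 mm above the counter).
Not all that is in view belongs to the job. Of the things that look like the grinder, the larger one is meant.

How it is judged:
By the outcome, as a careful person would: the job done as asked, in the order asked, and still so for the second after the job is handed in, with the robot touching nothing.
It also fails if it takes over 59 s, if anything falls off the work surface, if the arm or the gripper's body presses on something with over 40 N, if the wrist force passes 120 N, or if a joint passes its speed limit or range.

### The arm

A 6-joint arm with a two-finger parallel gripper is mounted at the origin on the work surface. World frame = base frame: x ahead of the robot, y to its left, z up, the work surface at z = 0. Lengths are in mm, angles in degrees, forces in N, time in s.
With the tool pointing down it reaches from about 350 to 850 mm from the base axis. Payload 8.1 kg.
Tool frame: the origin (TCP) lies midway between the tips of the shut fingers; the grasp point (between the pads) lies 19 mm behind it; x points along the fingers, y is the direction in which the jaws open and shut, and the axes are right-handed (so a half turn about x gives the same grasp; the last joint's range is limited). The gripper opens to 85 mm and grips with 20 to 120 N. Pads are 22 mm wide; open, the fingers measure 114 mm over their backs; the gripper's body (76 mm by 85 mm) begins 54 mm behind the grasp point. The pads swing forward as they close: fully open they stand 13 mm farther back than shut.
Start: joints at [70.737, 7.471, 85.268, -0, 87.261, -4.893], TCP at [148.885, 581.239, 231.292] pointing down, gripper open.
Joint ranges: [-169.43, 169.43], [-51.17, 129.36], [1.28, 143.12], [-76.62, 256.62], [0, 156.53], [-152.29, 152.29]. Speed limits (degrees/s): [136.94, 136.94, 159.86, 180, 180, 180].

### API

Orientations are given as [roll, pitch, yaw] about the fixed x, y, z axes, in that order (R = Rz(yaw) Ry(pitch) Rx(roll)).
In Python, from bench import sense, snapshot, hand_in gives the robot as it stands.
- The arm moves only by the tool drive_tool, never from a script. Its argument "deltas" is a list of rows, each a list of 7 numbers: the closure in counts, from 0 (fully open) to 255 (shut), then the shift along the tool's x, y, z in m, then the turn, a rotation vector about the tool's x, y, z in rad. A call has exactly 10 rows; each row is the pose to reach, as a shift and turn from the pose commanded when the call began, along the tool's axes at that moment; what a row does not reach only later rows make up. A row lasts 1/12 s, in which the tool goes at most 41.7 mm and 7.16 degrees, less where a joint would pass 70% of its speed; a pose out of reach is approached as far as the arm can. A call with a gripper value outside its range is refused whole. The fingers move at their own pace and stop on an object; "squeeze" is the grip in N (left out, the last holds). Time passes only in rows, so rows that repeat a pose let the fingers close, or fill a call up. It gives the time, the measured TCP pose, the force and the opening at its end, in the units of the state.
- sense(): the state, without advancing time (a new reading comes with each control period).
- snapshot(name): name is "side" or "top" or "wrist"; returns a dict with "frame" (420x560x3 uint8, blue, green, red), "fx", "fy", "cx", "cy" (pixels), "k1" (the pictures are not rectified: a ray, as slopes to the right and down, at radius r is drawn at 1 + k1 r^2 times it, then the intrinsics apply), "rvec" (rotation vector, rad) and "tvec" (3), from world to camera coordinates, as OpenCV has them. Camera axes: x right, y down, z forward; pixel columns grow to the right and rows downward; lengths in mm; the calibration is good to about 2 mm. A picture is of the moment at which its call begins. There is no depth.
- hand_in(): hands the job in, once; it reports no verdict.
The state is a dict: "time": time; "joint_pos": joint angles; "qd": joint speeds; "joint_efforts": joint torques, N m; "tool_pos": TCP position; "tcp_rot": TCP orientation; "ft_force": force on the tool from outside, world axes, zero at the start; "wrist_torque": the same for the moment, N m; "finger_gap": finger opening in mm.
Only numpy, scipy, OpenCV 4.12 (cv2) and the standard library are available. Lean on these libraries where they do the work, as an engineer would, in place of code of your own. Each camera call takes 0.05 s, during which the arm holds its last target.

## Working session

There is one attempt and no reset: what is moved stays moved. The work goes in short steps, Python scripts to look and compute and a tool call to move; the robot and the scene stay as the last step left them, time stands still between calls to the robot, and variables do not carry over. Pictures are saved under pics/ and viewed, and the job is handed in when it is done.

Besides the shell and the picture viewer there is one more tool, called after "Request:" as name(argument=value, ...) on one line, values as JSON. drive_tool: Moves the arm, as the interface text tells. Its arguments: {"type":"object","properties":{"deltas":{"type":"array","items":{"type":"array","items":{"type":"number"}}},"squeeze":{"type":"number"}},"required":["deltas"]}

```bash
ls; mkdir -p pics
cat > h.py <<'E'
import numpy as np, cv2, json
from bench import sense, snapshot, hand_in
def K(s): return np.array([[s['fx'],0,s['cx']],[0,s['fy'],s['cy']],[0,0,1.]])
def grab(name,tag):
    s=snapshot(name); cv2.imwrite(f'pics/{tag}.png',s['frame'])
    np.savez(f'pics/{tag}.npz',**{k:np.array(v) for k,v in s.items()}); return s
def load(tag):
    d=np.load(f'pics/{tag}.npz'); return {k:(d[k] if d[k].ndim else d[k].item()) for k in d.files}
def proj(s,P):
    D=np.array([s['k1'],0,0,0,0.]); return cv2.projectPoints(np.atleast_2d(np.array(P,float)),np.array(s['rvec'],float),np.array(s['tvec'],float),K(s),D)[0][:,0]
def ray(s,uv):
    D=np.array([s['k1'],0,0,0,0.]); p=cv2.undistortPoints(np.array(uv,float).reshape(-1,1,2),K(s),D)[:,0]
    R=cv2.Rodrigues(np.array(s['rvec'],float))[0]; t=np.array(s['tvec'],float).ravel()
    return -R.T@t, np.c_[p,np.ones(len(p))]@R
def onz(s,uv,z):
    c,d=ray(s,uv); return c+d*((z-c[2])/d[:,2])[:,None]
E
python3 - <<'E'
from h import *
for n in('side','top','wrist'):
    s=grab(n,n+'0'); c,d=ray(s,[[280,210]]); print(n,c.round(),d.round(2),s['k1'])
print(sense())
E
```

```text
pics
side [ 188. -568.  934.] [[ 0.32  0.53 -0.78]] -0.05185016663968817
top [ 349.   -0. 1150.] [[ 0.19 -0.01 -0.98]] 0.03414234288588499
wrist [ 85. 596. 374.] [[ 0.25 -0.06 -0.97]] -0.01656294511394002
{'time': 0.15, 'joint_pos': array([ 7.07342398e+01,  7.50565500e+00,  8.53149792e+01,  2.37576737e-03,
        8.72639643e+01, -4.89373218e+00]), 'qd': array([-0.00452564, -0.17569931, -0.16611644,  0.02103182,  0.12998008,
        0.02021769]), 'joint_efforts': array([-2.14945653e-04, -5.70059717e+01, -5.01161134e+01, -2.74407166e-04,
        9.43300169e-03, -6.09914892e-06]), 'tool_pos': array([148.75641759, 580.81748158, 230.48004766]), 'tcp_rot': array([ -96.50039131,   89.91536823, -110.87253446]), 'ft_force': array([-0.00672513, -0.4480383 , -0.10119005]), 'wrist_torque': array([-0.03304121,  0.05562074, -0.00018182]), 'finger_gap': 85.29892350349996}
```

View pics/side0.png

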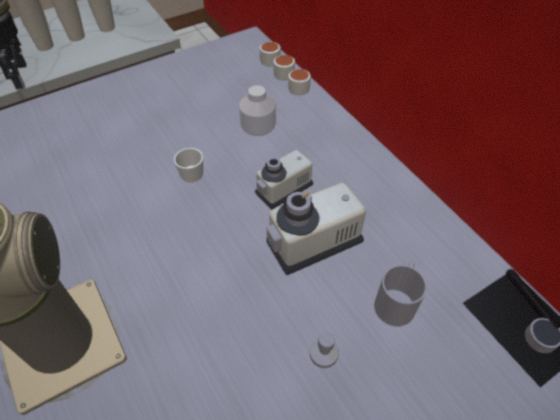

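View pics/top0.png

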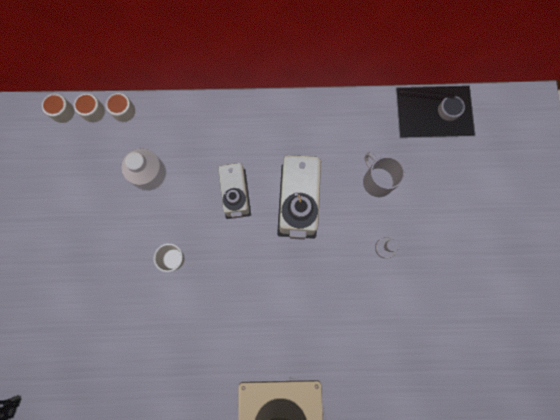

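The side view shows the large grinder, collar at about (298,200), and a small look-alike at (273,165). In the top view the large one is at (300,207) and the small one at (233,197). The tamper (387,246) and jug (385,175) are also round and steel. I choose the large one and check it in a crop.

Run:
```python
from h import *
t=load('top0')['frame'];s=load('side0')['frame']
a=cv2.resize(t[150:245,270:330],None,fx=6,fy=6,interpolation=cv2.INTER_CUBIC)
b=cv2.resize(s[180:275,260:330],None,fx=6,fy=6,interpolation=cv2.INTER_CUBIC)
cv2.imwrite('pics/crop0.png',np.hstack([a,b]))
T=load('top0')
for uv in ([300,207],[233,197]): print(onz(T,[uv],183).round())
```

```text
[[541. -60. 183.]]
[[569. 102. 183.]]
```

View pics/crop0.png

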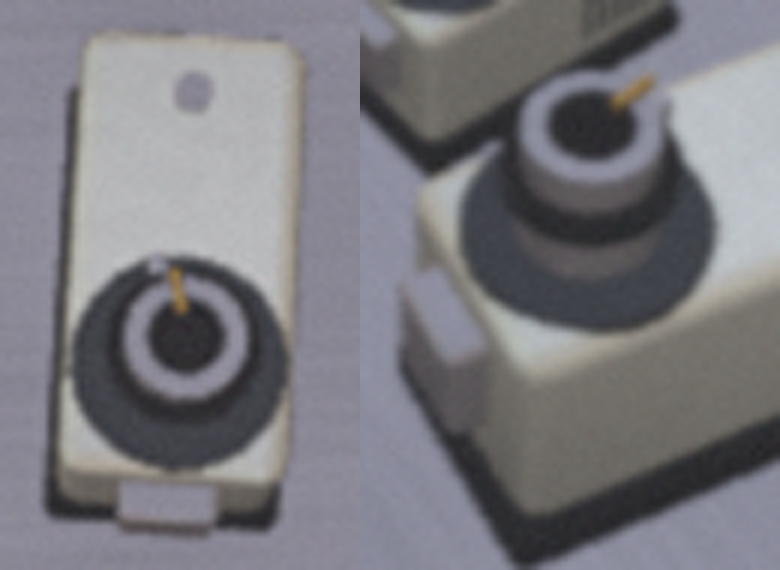

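Run:
```python
from h import *
from scipy.spatial.transform import Rotation as Ro
T=load('top0')
f=lambda x,y:[270+(x+.5)/6-.5,150+(y+.5)/6-.5]
c=onz(T,[f(186,340)],183)[0]; n=onz(T,[f(157,266)],163)[0]; m=onz(T,[f(176,268),f(182,310)],186)
print(c,n,np.hypot(*(n-c)[:2]),np.degrees(np.arctan2((n-c)[1],(n-c)[0])))
print(m,np.degrees(np.arctan2(*(m[0]-m[1])[[1,0]])), np.degrees(np.arctan2(*(m[0]-c)[[1,0]])))
e=onz(T,[f(95,40),f(62,455)],127);e2=onz(T,[f(300,50),f(285,470)],127)
for q in(e,e2): print(q,np.degrees(np.arctan2(*(q[0]-q[1])[[1,0]])))
S=load('side0'); g=lambda x,y:[260+(x-360+.5)/6-.5,180+(y+.5)/6-.5]
print(onz(S,[g(594,125)],183))
s=sense(); R=Ro.from_euler('xyz',s['tcp_rot'],degrees=True).as_matrix(); print(R.round(3))
w=load('wrist0'); Rc=cv2.Rodrigues(w['rvec'])[0]; cw=-Rc.T@w['tvec'].ravel()
print('cam in tool',R.T@(cw-s['tool_pos']),'camera rot in tool',(R.T@Rc.T).round(3))
```

```text
[543.13104685 -61.83600089 183.        ] [578.70148077 -52.01592564 163.        ] 36.901079211939 15.433449648754525
[[572.37344456 -58.48955159 186.        ]
 [554.92258882 -60.40246199 186.        ]] 6.255615492626705 6.52842950534873
[[689.08830521 -29.57001544 127.        ]
 [505.64304425 -11.32405914 127.        ]] -5.680109856065205
[[ 682.73379127 -119.10595691  127.        ]
 [ 497.42272586 -105.58889072  127.        ]] -4.171913079264499
[[544.12024421 -60.31035922 183.        ]]
[[-0.001  0.248  0.969]
 [-0.001  0.969 -0.248]
 [-1.    -0.001 -0.   ]]
cam in tool [-143.18577474   -1.05789608  -65.83552732] camera rot in tool [[ 0.    -0.261  0.965]
 [ 1.     0.001 -0.   ]
 [-0.001  0.965  0.261]]
```

View pics/wrist0.png

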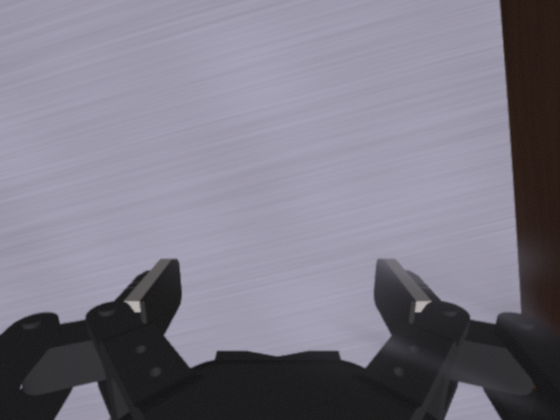

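Request:
drive_tool(deltas=[[0,-0.007,-0.025,0.026,-0.02,0,0],[0,-0.014,-0.05,0.052,-0.04,0,0],[0,-0.021,-0.075,0.078,-0.06,0,0],[0,-0.028,-0.1,0.104,-0.08,0,0],[0,-0.035,-0.125,0.13,-0.1,0,0],[0,-0.042,-0.15,0.156,-0.12,0,0],[0,-0.049,-0.175,0.182,-0.14,0,0],[0,-0.056,-0.2,0.208,-0.16,0,0],[0,-0.063,-0.225,0.234,-0.18,0,0],[0,-0.07,-0.25,0.26,-0.2,0,0]])

```text
time: 0.98
tool_pos: [339.1, 272.9, 301.5]
tcp_rot: [-25.0, 90.0, -27.8]
ft_force: [0.5, 0.5, 0.2]
finger_gap: 85.7
```

```bash
cat >> h.py <<'E'
from scipy.spatial.transform import Rotation as Ro
def target(p,yaw):
    y=np.radians(yaw); Y=np.array([np.cos(y),np.sin(y),0]); X=np.array([0,0,-1.]); return np.array(p,float),np.c_[X,Y,np.cross(X,Y)]
def delta(p,yaw,cmd=None):
    s=sense(); P0,R0=(s['tool_pos'],Ro.from_euler('xyz',s['tcp_rot'],degrees=True).as_matrix()) if cmd is None else target(*cmd)
    P,R=target(p,yaw); d=R0.T@(P-P0)/1000; r=Ro.from_matrix(R0.T@R).as_rotvec()
    print('cur',P0.round(1),'yaw',np.degrees(np.arctan2(R0[1,1],R0[0,1])).round(2),'delta',d.round(4),r.round(4))
E
python3 -c "
from h import *
delta([543.5,-61,300],95)"
```

```text
cur [339.1 272.9 301.5] yaw 87.16 delta [ 0.0015 -0.3233  0.2207] [-0.1368  0.      0.    ]
```

Request:
drive_tool(deltas=[[0,0,-0.033,0.0222,-0.014,0,0],[0,0,-0.066,0.0444,-0.028,0,0],[0,0,-0.099,0.0666,-0.042,0,0],[0,0,-0.132,0.0888,-0.056,0,0],[0,0,-0.165,0.111,-0.07,0,0],[0,0,-0.198,0.133,-0.084,0,0],[0,0,-0.231,0.155,-0.098,0,0],[0,0,-0.264,0.178,-0.112,0,0],[0,0,-0.296,0.2,-0.126,0,0],[0,0,-0.323,0.22,-0.137,0,0]])

```text
time: 1.82
tool_pos: [542.6, -61.8, 300.8]
tcp_rot: [-153.7, 90.0, -148.7]
ft_force: [0.9, 0.7, -0.5]
finger_gap: 85.2
```

```bash
python3 -c "
from h import *
grab('wrist','w1'); s=sense(); print(s['time'],s['tool_pos'],s['tcp_rot'],s['qd'].round(2),s['wrist_torque'])"
```

```text
1.8667 [544.44434514 -66.11200045 299.75002029] [-106.61616211   89.84405257 -101.8107079 ] [ 3.63 -2.87  3.86  0.64  0.51  7.33] [-0.07433943  0.16165695  0.04716105]
```

View pics/w1.png

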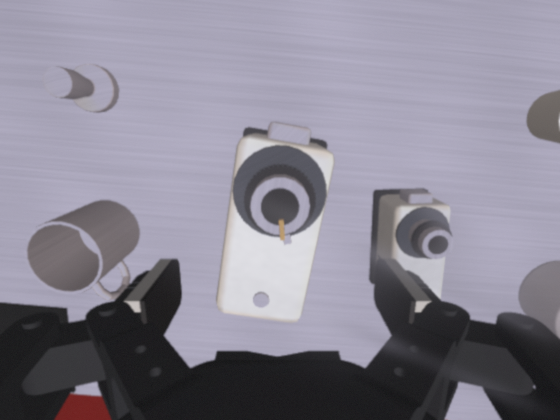

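The wrist view shows the large grinder's collar at (281,203), rib at (282,230) and nub at (287,240), next to the small look-alike at (434,242). It was still settling, so I go closer and look again.

```bash
python3 -c "
from h import *
delta([543.5,-61,250],95,([543.0,-62.5,301],95.0))
delta([543.5,-61,250],95)"
```

```text
cur [543.  -62.5 301. ] yaw 95.0 delta [0.051  0.0015 0.0006] [0. 0. 0.]
cur [544.4 -66.1 299.8] yaw 94.81 delta [ 0.0497  0.0053 -0.0005] [-0.0034 -0.0008  0.0026]
```

Request:
drive_tool(deltas=[[0,0.01,0,0,0,0,0],[0,0.02,0,0,0,0,0],[0,0.03,0,0,0,0,0],[0,0.04,0,0,0,0,0],[0,0.05,0,0,0,0,0],[0,0.05,0,0,0,0,0],[0,0.05,0,0,0,0,0],[0,0.05,0,0,0,0,0],[0,0.05,0,0,0,0,0],[0,0.05,0,0,0,0,0]])

```text
time: 2.7
tool_pos: [542.4, -59.2, 252.2]
tcp_rot: [-16.6, 89.9, -11.7]
ft_force: [-0.4, -0.3, -0.1]
finger_gap: 85.2
```

```bash
python3 -c "
from h import *
s=grab('wrist','w2')
f=s['frame']
cv2.imwrite('pics/w2c.png',cv2.resize(f[130:310,200:380],None,fx=3.3,fy=3.3,interpolation=cv2.INTER_CUBIC))
s=sense(); print(s['time'],s['tool_pos'],s['tcp_rot'],s['qd'].round(2),s['wrist_torque'])
delta([543.5,-61,250],95)"
```

```text
2.75 [542.38460775 -59.24148116 252.05814543] [-17.45619847  89.92682153 -12.51047502] [-0.11  0.16  0.23 -0.    0.04  0.02] [ 0.01528155 -0.00597688 -0.00200935]
cur [542.4 -59.2 252.1] yaw 94.95 delta [ 0.0021 -0.0018  0.001 ] [-0.0009  0.0012  0.0004]
```

View pics/w2c.png

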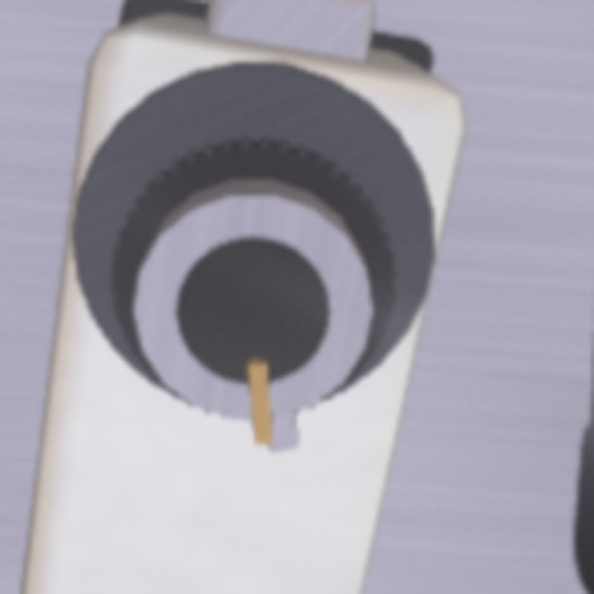

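```bash
cat > meas.py <<'E'
from h import *
def meas(tag,box):
    s=load(tag); f=s['frame']; x0,y0,x1,y1=box
    k=4; c=cv2.resize(f[y0:y1,x0:x1],None,fx=k,fy=k,interpolation=cv2.INTER_CUBIC)
    fw=lambda p:np.array(p,float).reshape(-1,2)/k+np.array([x0,y0])+(.5/k-.5)
    hsv=cv2.cvtColor(c,cv2.COLOR_BGR2HSV); g=c.max(2)
    # brass
    m=((hsv[...,0]<25)&(hsv[...,1]>90)&(hsv[...,2]>110)).astype(np.uint8)
    n,l,st,ce=cv2.connectedComponentsWithStats(m); i=1+np.argmax(st[1:,4])
    ys,xs=np.where(l==i); P=onz(s,fw(np.c_[xs,ys]),188)[:,:2]; mu=P.mean(0)
    w,V=np.linalg.eigh(np.cov((P-mu).T)); d=V[:,1]; pr=(P-mu)@d
    d=d*np.sign(d[0]); print('rib centroid',mu.round(1),'dir',np.degrees(np.arctan2(d[1],d[0])).round(1),'len',np.ptp(pr).round(1))
    # dark bore
    dk=(g<100).astype(np.uint8); cs,_=cv2.findContours(dk,cv2.RETR_LIST,cv2.CHAIN_APPROX_NONE)
    for q in cs:
        if cv2.contourArea(q)<3000: continue
        W=onz(s,fw(cv2.convexHull(q)),183)[:,:2].astype(np.float32)
        (a,b),r=cv2.minEnclosingCircle(W); print('dark',a,b,r,cv2.fitEllipse(W) if len(W)>5 else '')
    return s,c,fw
if __name__=='__main__':
    s,c,fw=meas('w2',(200,130,380,310))
    u=lambda x,y:[200+(x+.5)/3.3-.5,130+(y+.5)/3.3-.5]
    # collar outer edge at z=183: left,right,bottom
    E=onz(s,[u(134,308),u(374,308),u(253,194),u(200,403)],183)[:,:2]; print(E)
    A=np.c_[2*E,np.ones(len(E))]; x=np.linalg.lstsq(A,(E**2).sum(1),rcond=None)[0]; ctr=x[:2]; print('collar',ctr,np.sqrt(x[2]+ctr@ctr))
    # ring outer edge left,right,top at z=165
    E=onz(s,[u(113,275),u(394,275),u(253,138)],165)[:,:2]
    A=np.c_[2*E,np.ones(len(E))]; x=np.linalg.lstsq(A,(E**2).sum(1),rcond=None)[0]; print('ring',x[:2],np.sqrt(x[2]+x[:2]@x[:2]))
    N=onz(s,[u(299,446),u(299,415),u(270,451)],165)[:,:2]; print('nub',N,[ (np.hypot(*(p-ctr)).round(1),np.degrees(np.arctan2(*(p-ctr)[::-1])).round(1)) for p in N])
    M=onz(s,[u(262,444),u(258,362)],188)[:,:2]; print('rib ends',M,[ (np.hypot(*(p-ctr)).round(1),np.degrees(np.arctan2(*(p-ctr)[::-1])).round(1)) for p in M])
    D=onz(s,[u(254,63),u(75,225),u(435,240),u(105,340)],130)[:,:2];E=D
    A=np.c_[2*E,np.ones(len(E))]; x=np.linalg.lstsq(A,(E**2).sum(1),rcond=None)[0]; print('drum',x[:2],np.sqrt(x[2]+x[:2]@x[:2]))
E
python3 meas.py
```

```text
rib centroid [561.1 -58. ] dir 9.4 len 17.2
dark 583.9439086914062 17.876129150390625 20.122617721557617 ((583.0704345703125, 18.061954498291016), (8.30270004272461, 41.822486877441406), 97.23233795166016)
dark 544.0452270507812 -60.941650390625 15.570789337158203 ((544.060791015625, -60.9420166015625), (30.813318252563477, 30.94361114501953), 93.30386352539062)
dark 529.5006103515625 -62.00189208984375 36.351993560791016 ((529.5084838867188, -61.27619552612305), (68.43280029296875, 73.30978393554688), 92.69976806640625)
[[545.45094283 -85.60953743]
 [541.09397751 -35.78576791]
 [519.20041092 -62.98281973]
 [565.46515702 -70.35319311]]
collar [543.32701463 -60.59583892] 24.616134220934285
ring [541.8990446  -60.98293747] 31.501055293070433
nub [[581.7929579  -46.82320755]
 [573.99359979 -47.58715752]
 [583.65615834 -53.48076808]] [(np.float64(40.9), np.float64(19.7)), (np.float64(33.3), np.float64(23.0)), (np.float64(41.0), np.float64(10.0))]
rib ends [[571.497945   -56.54228587]
 [553.25677724 -58.98712373]] [(np.float64(28.5), np.float64(8.2)), (np.float64(10.1), np.float64(9.2))]
drum [543.65595822 -60.74155792] 46.38093980829541
```

```bash
python3 -c "
from h import *
delta([543.7,-60.8,138],95)"
```

```text
cur [542.4 -59.2 252.1] yaw 94.95 delta [ 0.1141 -0.0016  0.001 ] [-0.0009  0.0012  0.0004]
```

Request:
drive_tool(deltas=[[0,0.015,-0.0016,0.001,0,0.001,0],[0,0.03,-0.0016,0.001,0,0.001,0],[0,0.045,-0.0016,0.001,0,0.001,0],[0,0.06,-0.0016,0.001,0,0.001,0],[0,0.075,-0.0016,0.001,0,0.001,0],[0,0.09,-0.0016,0.001,0,0.001,0],[0,0.1,-0.0016,0.001,0,0.001,0],[0,0.108,-0.0016,0.001,0,0.001,0],[0,0.114,-0.0016,0.001,0,0.001,0],[0,0.114,-0.0016,0.001,0,0.001,0]])

```text
time: 3.58
tool_pos: [542.6, -60.7, 136.2]
tcp_rot: [170.1, 89.9, 175.0]
ft_force: [-0.7, 0.1, -1.6]
finger_gap: 85.0
```

```bash
python3 -c "
from h import *
grab('wrist','w3')
s=sense(); print(s['time'],s['tool_pos'],s['ft_force'],s['wrist_torque'],s['finger_gap'])
delta([543.7,-60.8,138],95)"
```

```text
3.6333 [543.01998648 -60.72504443 137.10785711] [-0.13579954 -0.85141255 -0.48374134] [ 0.02963584 -0.00720155  0.00295044] 85.29911886105391
cur [543.  -60.7 137.1] yaw 94.94 delta [-0.0009 -0.0001  0.0007] [-0.0011 -0.0016 -0.0001]
```

View pics/w3.png

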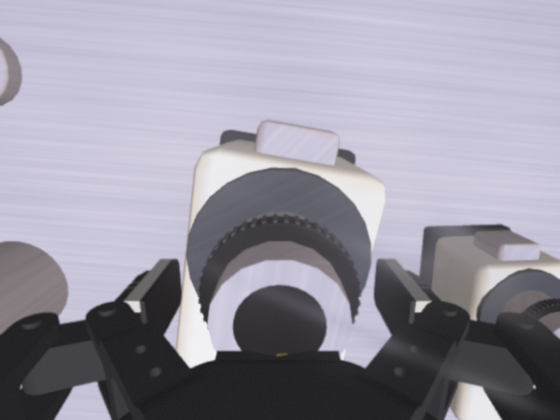

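Request:
drive_tool(deltas=[[30,0,0,0.0005,0,0,0],[50,0,0,0.0005,0,0,0],[55,0,0,0.0005,0,0,0],[60,0,0,0.0005,0,0,0],[65,0,0,0.0005,0,0,0],[70,0,0,0.0005,0,0,0],[80,0,0,0.0005,0,0,0],[100,0,0,0.0005,0,0,0],[120,0,0,0.0005,0,0,0],[120,0,0,0.0005,0,0,0]], squeeze=35)

```text
time: 4.47
tool_pos: [544.1, -59.9, 138.5]
tcp_rot: [68.6, 89.9, 73.6]
ft_force: [-2.2, 3.8, 7.3]
finger_gap: 62.7
```

```bash
python3 -c "
from h import *
grab('wrist','w4');grab('side','s4')
f=load('side'+'0')
s=sense(); print(s['time'],s['tool_pos'],s['ft_force'],s['wrist_torque'],s['finger_gap'])
f=load('s4')['frame'];cv2.imwrite('pics/s4c.png',cv2.resize(f[130:290,220:400],None,fx=4,fy=3.7))
delta([543.7,-60.8,138],95)"
```

```text
4.5667 [544.18477616 -59.91198938 138.51961162] [-2.18583676  4.43859453  7.3660725 ] [0.90595786 0.38542449 0.0060401 ] 62.41066000535633
cur [544.2 -59.9 138.5] yaw 94.96 delta [ 0.0005 -0.0008 -0.0006] [-0.0006  0.0005 -0.0009]
```

View pics/s4c.png

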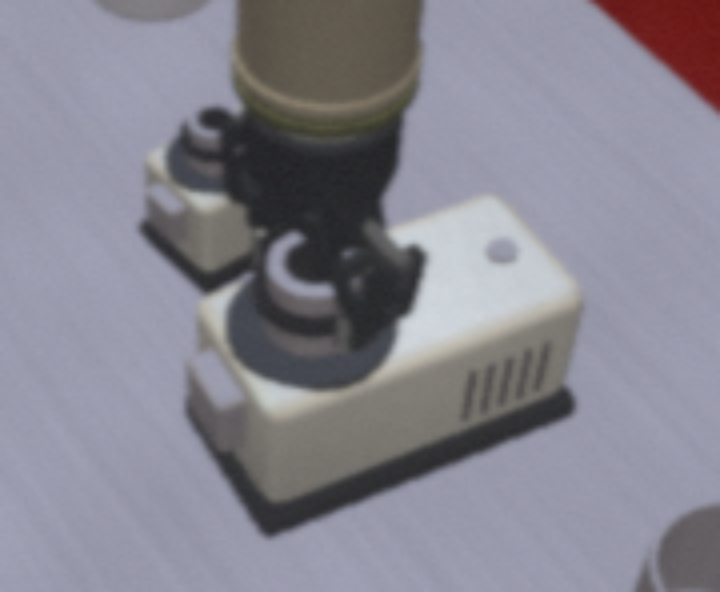

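View pics/w4.png

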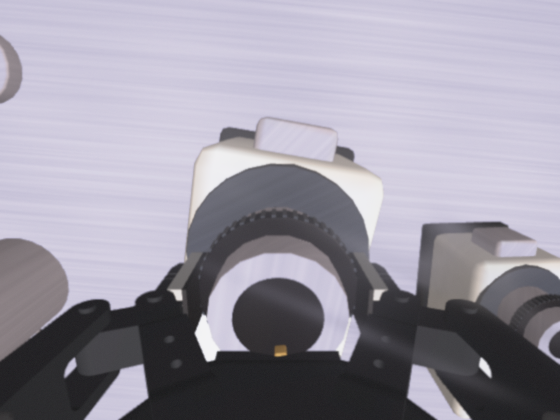

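Request:
drive_tool(deltas=[[120,0,0,0,0.02,0,0],[120,0,0,0,0.06,0,0],[120,0,0,0,0.1,0,0],[120,0,0,0,0.15,0,0],[120,0,0,0,0.2,0,0],[120,0,0,0,0.25,0,0],[120,0,0,0,0.3,0,0],[120,0,0,0,0.35,0,0],[120,0,0,0,0.39,0,0],[120,0,0,0,0.4,0,0]])

```text
time: 5.4
tool_pos: [544.2, -60.0, 138.5]
tcp_rot: [83.5, 90.0, 65.4]
ft_force: [-2.6, 4.0, 6.7]
finger_gap: 62.7
```

```bash
cat > st.py <<'E'
from h import *
s=sense(); R=Ro.from_euler('xyz',s['tcp_rot'],degrees=True).as_matrix()
print(s['time'],s['tool_pos'].round(1),'yaw',np.degrees(np.arctan2(R[1,1],R[0,1])).round(2),'F',s['ft_force'].round(2),'T',s['wrist_torque'].round(3),'gap',s['finger_gap'].round(1),'j6',s['joint_pos'][5].round(1),s['joint_efforts'][5])
E
python3 st.py; python3 -c "
from h import *
grab('wrist','w5')"
```

```text
Traceback (most recent call last):
  File "st.py", line 3, in <module>
    print(s['time'],s['tool_pos'].round(1),'yaw',np.degrees(np.arctan2(R[1,1],R[0,1])).round(2),'F',s['ft_force'].round(2),'T',s['wrist_torque'].round(3),'gap',s['finger_gap'].round(1),'j6',s['joint_pos'][5].round(1),s['joint_efforts'][5])
                                                                                                                                                                ^^^^^^^^^^^^^^^^^^^^^
AttributeError: 'float' object has no attribute 'round'
```

View pics/w5.png

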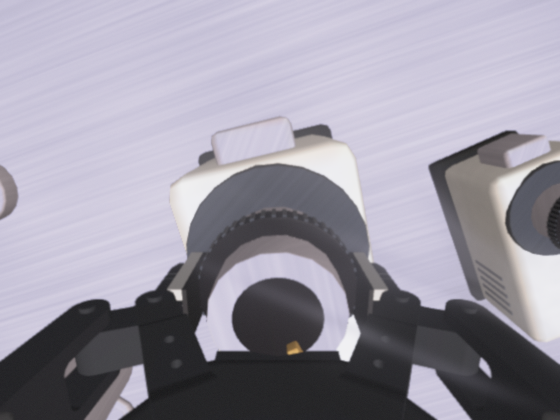

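```bash
sed -i "s/s\['finger_gap'\].round(1)/round(s['finger_gap'],1)/" st.py; python3 st.py
```

```text
5.45 [544.2 -60.  138.5] yaw 71.95 F [-2.58  4.27  7.31] T [ 0.873  0.276 -0.059] gap 62.8 j6 -83.6 0.20356822293251753
```

Request:
drive_tool(deltas=[[120,0,0,0,0.006,0,0],[120,0,0,0,0.012,0,0],[120,0,0,0,0.018,0,0],[120,0,0,0,0.024,0,0],[120,0,0,0,0.03,0,0],[120,0,0,0,0.036,0,0],[120,0,0,0,0.042,0,0],[120,0,0,0,0.048,0,0],[120,0,0,0,0.054,0,0],[120,0,0,0,0.06,0,0]])

```text
time: 6.28
tool_pos: [544.2, -60.0, 138.5]
tcp_rot: [85.8, 90.0, 64.4]
ft_force: [-2.5, 3.8, 7.5]
finger_gap: 62.4
```

```bash
python3 st.py
```

```text
6.2833 [544.2 -60.  138.5] yaw 68.6 F [-2.51  3.85  7.53] T [0.808 0.273 0.151] gap 62.4 j6 -80.3 0.0005143050657352433
```

Request:
drive_tool(deltas=[[120,0,0,0,0.003,0,0],[120,0,0,0,0.006,0,0],[120,0,0,0,0.009,0,0],[120,0,0,0,0.012,0,0],[120,0,0,0,0.015,0,0],[120,0,0,0,0.018,0,0],[120,0,0,0,0.021,0,0],[120,0,0,0,0.024,0,0],[120,0,0,0,0.027,0,0],[120,0,0,0,0.03,0,0]])

```text
time: 7.12
tool_pos: [544.2, -60.0, 138.5]
tcp_rot: [83.9, 90.0, 60.8]
ft_force: [-2.5, 4.0, 6.8]
finger_gap: 62.7
```

```bash
python3 st.py
```

```text
7.1167 [544.2 -60.  138.5] yaw 66.89 F [-2.5   3.99  6.77] T [0.78  0.381 0.098] gap 62.7 j6 -78.6 0.07488541770726442
```

Request:
drive_tool(deltas=[[120,0,0,0,0.003,0,0],[120,0,0,0,0.006,0,0],[120,0,0,0,0.009,0,0],[120,0,0,0,0.012,0,0],[120,0,0,0,0.015,0,0],[120,0,0,0,0.018,0,0],[120,0,0,0,0.021,0,0],[120,0,0,0,0.024,0,0],[120,0,0,0,0.027,0,0],[120,0,0,0,0.03,0,0]])

```text
time: 7.95
tool_pos: [544.2, -60.0, 138.5]
tcp_rot: [89.0, 90.0, 64.2]
ft_force: [-2.8, 4.4, 7.2]
finger_gap: 62.9
```

```bash
python3 st.py
```

```text
7.95 [544.2 -60.  138.5] yaw 65.17 F [-2.78  4.37  7.18] T [0.837 0.296 0.098] gap 62.9 j6 -76.9 0.07494340650737286
```

Request:
drive_tool(deltas=[[120,0,0,0,0.003,0,0],[120,0,0,0,0.006,0,0],[120,0,0,0,0.009,0,0],[120,0,0,0,0.012,0,0],[120,0,0,0,0.015,0,0],[120,0,0,0,0.018,0,0],[120,0,0,0,0.021,0,0],[120,0,0,0,0.024,0,0],[120,0,0,0,0.027,0,0],[120,0,0,0,0.03,0,0]])

```text
time: 8.78
tool_pos: [544.1, -60.0, 138.5]
tcp_rot: [91.6, 90.0, 65.0]
ft_force: [-2.0, 3.9, 6.6]
finger_gap: 62.6
```

```bash
python3 st.py
```

```text
8.7833 [544.1 -60.  138.5] yaw 63.45 F [-2.    3.86  6.6 ] T [0.817 0.338 0.165] gap 62.6 j6 -75.2 0.07503095548599958
```

Request:
drive_tool(deltas=[[120,0,0,0,0.003,0,0],[120,0,0,0,0.006,0,0],[120,0,0,0,0.009,0,0],[120,0,0,0,0.012,0,0],[120,0,0,0,0.015,0,0],[120,0,0,0,0.018,0,0],[120,0,0,0,0.021,0,0],[120,0,0,0,0.024,0,0],[120,0,0,0,0.027,0,0],[120,0,0,0,0.03,0,0]])

```text
time: 9.62
tool_pos: [544.1, -60.0, 138.5]
tcp_rot: [94.5, 90.0, 66.2]
ft_force: [-3.0, 3.9, 7.4]
finger_gap: 62.9
```

```bash
python3 st.py
```

```text
9.6167 [544.1 -60.  138.5] yaw 61.73 F [-2.99  3.91  7.42] T [0.77  0.263 0.169] gap 62.9 j6 -73.4 0.07505464134737849
```

Request:
drive_tool(deltas=[[120,0,0,0,0.003,0,0],[120,0,0,0,0.006,0,0],[120,0,0,0,0.009,0,0],[120,0,0,0,0.012,0,0],[120,0,0,0,0.015,0,0],[120,0,0,0,0.018,0,0],[120,0,0,0,0.021,0,0],[120,0,0,0,0.024,0,0],[120,0,0,0,0.027,0,0],[120,0,0,0,0.03,0,0]])

```text
time: 10.45
tool_pos: [544.2, -60.1, 138.5]
tcp_rot: [93.2, 90.0, 63.2]
ft_force: [-2.3, 3.5, 7.1]
finger_gap: 62.8
```

```bash
python3 st.py
```

```text
10.45 [544.2 -60.1 138.5] yaw 60.01 F [-2.33  3.49  7.09] T [0.754 0.293 0.222] gap 62.8 j6 -71.7 0.07509100483730435
```

Request:
drive_tool(deltas=[[120,0,0,0,0.003,0,0],[120,0,0,0,0.006,0,0],[120,0,0,0,0.009,0,0],[120,0,0,0,0.012,0,0],[120,0,0,0,0.015,0,0],[120,0,0,0,0.018,0,0],[120,0,0,0,0.021,0,0],[120,0,0,0,0.024,0,0],[120,0,0,0,0.027,0,0],[120,0,0,0,0.03,0,0]])

```text
time: 11.28
tool_pos: [544.1, -60.1, 138.5]
tcp_rot: [99.6, 90.0, 67.9]
ft_force: [-2.7, 4.1, 7.4]
finger_gap: 62.6
```

```bash
python3 st.py
```

```text
11.2833 [544.1 -60.1 138.5] yaw 58.29 F [-2.68  4.12  7.36] T [0.801 0.256 0.11 ] gap 62.6 j6 -70.0 0.07506777299568057
```

Request:
drive_tool(deltas=[[120,0,0,0,0.003,0,0],[120,0,0,0,0.006,0,0],[120,0,0,0,0.009,0,0],[120,0,0,0,0.012,0,0],[120,0,0,0,0.015,0,0],[120,0,0,0,0.018,0,0],[120,0,0,0,0.021,0,0],[120,0,0,0,0.024,0,0],[120,0,0,0,0.027,0,0],[120,0,0,0,0.03,0,0]])

```text
time: 12.12
tool_pos: [544.1, -60.0, 138.5]
tcp_rot: [97.0, 90.0, 63.6]
ft_force: [-1.9, 4.2, 8.2]
finger_gap: 62.8
```

```bash
cat > st2.py <<'E'
from h import *
r=[]
for i in range(5):
    s=sense(); r.append([s['wrist_torque'][2],s['joint_efforts'][5]]); 
    if i<4: snapshot('top')
R=Ro.from_euler('xyz',s['tcp_rot'],degrees=True).as_matrix(); r=np.array(r)
print(s['time'],'yaw',np.degrees(np.arctan2(R[1,1],R[0,1])).round(2),'F',s['ft_force'].round(1),'Tz',r[:,0].round(3),'mean',r[:,0].mean().round(3),'e6',r[:,1].round(3))
E
python3 st2.py
```

```text
12.3167 yaw 56.58 F [-2.7  3.1  6.3] Tz [0.131 0.136 0.073 0.027 0.059] mean 0.085 e6 [0.075 0.087 0.138 0.089 0.074]
```

Request:
drive_tool(deltas=[[120,0,0,0,0.003,0,0],[120,0,0,0,0.006,0,0],[120,0,0,0,0.009,0,0],[120,0,0,0,0.012,0,0],[120,0,0,0,0.015,0,0],[120,0,0,0,0.018,0,0],[120,0,0,0,0.021,0,0],[120,0,0,0,0.024,0,0],[120,0,0,0,0.027,0,0],[120,0,0,0,0.03,0,0]])

```text
time: 13.15
tool_pos: [544.1, -60.1, 138.5]
tcp_rot: [97.6, 90.0, 62.5]
ft_force: [-2.8, 4.9, 7.1]
finger_gap: 62.7
```

```bash
python3 st2.py
```

```text
13.35 yaw 54.86 F [-2.9  3.8  6.6] Tz [0.165 0.093 0.118 0.069 0.053] mean 0.1 e6 [0.075 0.084 0.114 0.067 0.054]
```

Request:
drive_tool(deltas=[[120,0,0,0,0.003,0,0],[120,0,0,0,0.006,0,0],[120,0,0,0,0.009,0,0],[120,0,0,0,0.012,0,0],[120,0,0,0,0.015,0,0],[120,0,0,0,0.018,0,0],[120,0,0,0,0.021,0,0],[120,0,0,0,0.024,0,0],[120,0,0,0,0.027,0,0],[120,0,0,0,0.03,0,0]])

```text
time: 14.18
tool_pos: [544.1, -60.1, 138.5]
tcp_rot: [103.6, 90.0, 66.7]
ft_force: [-3.4, 3.3, 6.5]
finger_gap: 62.9
```

```bash
python3 st2.py
```

```text
14.3833 yaw 53.14 F [-2.6  4.   7.3] Tz [0.111 0.12  0.012 0.004 0.034] mean 0.056 e6 [0.075 0.084 0.11  0.064 0.051]
```

Request:
drive_tool(deltas=[[120,0,0,0,0.003,0,0],[120,0,0,0,0.006,0,0],[120,0,0,0,0.009,0,0],[120,0,0,0,0.012,0,0],[120,0,0,0,0.015,0,0],[120,0,0,0,0.018,0,0],[120,0,0,0,0.021,0,0],[120,0,0,0,0.024,0,0],[120,0,0,0,0.027,0,0],[120,0,0,0,0.03,0,0]])

```text
time: 15.22
tool_pos: [544.1, -60.1, 138.5]
tcp_rot: [101.0, 90.0, 62.4]
ft_force: [-2.7, 4.1, 7.0]
finger_gap: 62.4
```

```bash
python3 st2.py
```

```text
15.4167 yaw 51.42 F [-1.9  4.2  6.5] Tz [0.145 0.07  0.033 0.074 0.022] mean 0.069 e6 [0.075 0.084 0.109 0.063 0.05 ]
```

Request:
drive_tool(deltas=[[120,0,0,0,0.003,0,0],[120,0,0,0,0.006,0,0],[120,0,0,0,0.009,0,0],[120,0,0,0,0.012,0,0],[120,0,0,0,0.015,0,0],[120,0,0,0,0.018,0,0],[120,0,0,0,0.021,0,0],[120,0,0,0,0.024,0,0],[120,0,0,0,0.027,0,0],[120,0,0,0,0.03,0,0]])

```text
time: 16.25
tool_pos: [544.1, -60.1, 138.5]
tcp_rot: [104.1, 90.0, 63.8]
ft_force: [-2.9, 4.4, 7.4]
finger_gap: 62.4
```

```bash
python3 st2.py; python3 -c "
from h import *
grab('side','s6');f=load('s6')['frame'];cv2.imwrite('pics/s6c.png',cv2.resize(f[130:290,220:400],None,fx=4,fy=3.7))"
```

```text
16.45 yaw 49.7 F [-3.   3.7  7.3] Tz [0.127 0.117 0.017 0.065 0.077] mean 0.08 e6 [0.075 0.084 0.108 0.062 0.05 ]
```

View pics/s6c.png

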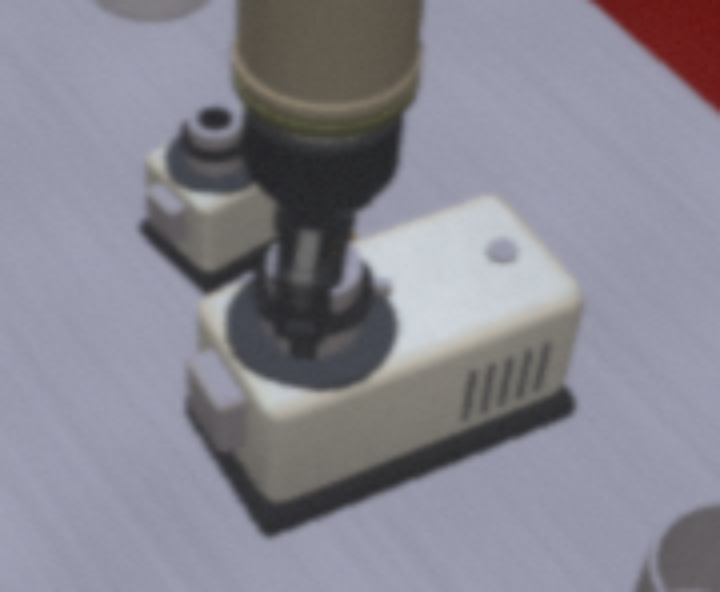

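```bash
python3 -c "
from h import *
s=load('s6'); p=onz(s,[[220+382/4,130+287/3.7]],161)[0]; c=np.array([543.8,-60.7]); d=p[:2]-c; print(p,np.hypot(*d),np.degrees(np.arctan2(d[1],d[0])))"
```

```text
[574.35246313 -80.21958676 161.        ] 36.25558261142155 -32.574000584903786
```

Request:
drive_tool(deltas=[[120,0,0,0,0.003,0,0],[120,0,0,0,0.006,0,0],[120,0,0,0,0.009,0,0],[120,0,0,0,0.012,0,0],[120,0,0,0,0.015,0,0],[120,0,0,0,0.018,0,0],[120,0,0,0,0.021,0,0],[120,0,0,0,0.024,0,0],[120,0,0,0,0.027,0,0],[120,0,0,0,0.03,0,0]])

```text
time: 17.33
tool_pos: [544.1, -60.1, 138.5]
tcp_rot: [110.0, 90.0, 68.0]
ft_force: [-2.4, 3.8, 6.7]
finger_gap: 62.9
```

```bash
python3 st2.py
```

```text
17.5333 yaw 47.98 F [-2.4  3.4  7. ] Tz [0.168 0.069 0.09  0.002 0.044] mean 0.074 e6 [0.075 0.084 0.108 0.062 0.05 ]
```

Request:
drive_tool(deltas=[[120,0,0,0,0.003,0,0],[120,0,0,0,0.006,0,0],[120,0,0,0,0.009,0,0],[120,0,0,0,0.012,0,0],[120,0,0,0,0.015,0,0],[120,0,0,0,0.018,0,0],[120,0,0,0,0.021,0,0],[120,0,0,0,0.024,0,0],[120,0,0,0,0.027,0,0],[120,0,0,0,0.03,0,0]])

```text
time: 18.37
tool_pos: [544.1, -60.1, 138.5]
tcp_rot: [105.7, 90.0, 62.0]
ft_force: [-3.5, 4.1, 8.0]
finger_gap: 62.6
```

```bash
python3 st2.py
```

```text
18.5667 yaw 46.26 F [-3.   4.3  6.7] Tz [0.152 0.139 0.061 0.008 0.082] mean 0.089 e6 [0.075 0.084 0.107 0.062 0.049]
```

Request:
drive_tool(deltas=[[120,0,0,0,0.003,0,0],[120,0,0,0,0.006,0,0],[120,0,0,0,0.009,0,0],[120,0,0,0,0.012,0,0],[120,0,0,0,0.015,0,0],[120,0,0,0,0.018,0,0],[120,0,0,0,0.021,0,0],[120,0,0,0,0.024,0,0],[120,0,0,0,0.027,0,0],[120,0,0,0,0.03,0,0]])

```text
time: 19.4
tool_pos: [544.1, -60.1, 138.5]
tcp_rot: [112.6, 90.0, 67.2]
ft_force: [-2.7, 3.6, 6.9]
finger_gap: 62.7
```

```bash
python3 st2.py
```

```text
19.6 yaw 44.54 F [-2.2  4.2  7.1] Tz [0.158 0.04  0.034 0.088 0.089] mean 0.082 e6 [0.075 0.084 0.107 0.062 0.049]
```

Request:
drive_tool(deltas=[[120,0,0,0,0.003,0,0],[120,0,0,0,0.006,0,0],[120,0,0,0,0.009,0,0],[120,0,0,0,0.012,0,0],[120,0,0,0,0.015,0,0],[120,0,0,0,0.018,0,0],[120,0,0,0,0.021,0,0],[120,0,0,0,0.024,0,0],[120,0,0,0,0.027,0,0],[120,0,0,0,0.03,0,0]])

```text
time: 20.43
tool_pos: [544.1, -60.1, 138.5]
tcp_rot: [114.3, 90.0, 67.1]
ft_force: [-2.3, 3.3, 7.4]
finger_gap: 62.9
```

```bash
python3 st2.py
```

```text
20.6333 yaw 42.82 F [-2.5  3.7  6.5] Tz [0.181 0.1   0.059 0.07  0.02 ] mean 0.086 e6 [0.076 0.084 0.107 0.062 0.049]
```

Request:
drive_tool(deltas=[[120,0,0,0,0.003,0,0],[120,0,0,0,0.006,0,0],[120,0,0,0,0.009,0,0],[120,0,0,0,0.012,0,0],[120,0,0,0,0.015,0,0],[120,0,0,0,0.018,0,0],[120,0,0,0,0.021,0,0],[120,0,0,0,0.024,0,0],[120,0,0,0,0.027,0,0],[120,0,0,0,0.03,0,0]])

```text
time: 21.47
tool_pos: [544.1, -60.1, 138.5]
tcp_rot: [122.2, 90.0, 73.3]
ft_force: [-3.0, 3.1, 6.4]
finger_gap: 62.9
```

```bash
python3 st2.py
```

```text
21.6667 yaw 41.1 F [-2.7  3.   7.2] Tz [ 0.128  0.125 -0.015  0.057 -0.001] mean 0.059 e6 [0.076 0.084 0.107 0.062 0.049]
```

Request:
drive_tool(deltas=[[120,0,0,0,0.003,0,0],[120,0,0,0,0.006,0,0],[120,0,0,0,0.009,0,0],[120,0,0,0,0.012,0,0],[120,0,0,0,0.015,0,0],[120,0,0,0,0.018,0,0],[120,0,0,0,0.021,0,0],[120,0,0,0,0.024,0,0],[120,0,0,0,0.027,0,0],[120,0,0,0,0.03,0,0]])

```text
time: 22.5
tool_pos: [544.1, -60.1, 138.5]
tcp_rot: [119.1, 90.0, 68.5]
ft_force: [-4.0, 3.5, 7.7]
finger_gap: 62.8
```

```bash
python3 st2.py
```

```text
22.7 yaw 39.38 F [-3.5  3.6  7. ] Tz [0.126 0.086 0.039 0.028 0.058] mean 0.068 e6 [0.076 0.084 0.107 0.062 0.049]
```

Request:
drive_tool(deltas=[[120,0,0,0,0.003,0,0],[120,0,0,0,0.006,0,0],[120,0,0,0,0.009,0,0],[120,0,0,0,0.012,0,0],[120,0,0,0,0.015,0,0],[120,0,0,0,0.018,0,0],[120,0,0,0,0.021,0,0],[120,0,0,0,0.024,0,0],[120,0,0,0,0.027,0,0],[120,0,0,0,0.03,0,0]])

```text
time: 23.53
tool_pos: [544.1, -60.1, 138.5]
tcp_rot: [122.9, 90.0, 70.5]
ft_force: [-3.8, 4.2, 6.2]
finger_gap: 62.4
```

```bash
python3 st2.py
```

```text
23.7333 yaw 37.67 F [-3.2  4.5  7.4] Tz [0.17  0.097 0.053 0.075 0.048] mean 0.089 e6 [0.076 0.084 0.107 0.062 0.049]
```

Request:
drive_tool(deltas=[[120,0,0,0,0.003,0,0],[120,0,0,0,0.006,0,0],[120,0,0,0,0.009,0,0],[120,0,0,0,0.012,0,0],[120,0,0,0,0.015,0,0],[120,0,0,0,0.018,0,0],[120,0,0,0,0.021,0,0],[120,0,0,0,0.024,0,0],[120,0,0,0,0.027,0,0],[120,0,0,0,0.03,0,0]])

```text
time: 24.57
tool_pos: [544.1, -60.1, 138.5]
tcp_rot: [126.7, 90.0, 72.7]
ft_force: [-3.1, 3.4, 7.1]
finger_gap: 62.6
```

```bash
python3 st2.py; python3 -c "
from h import *
grab('side','s7');f=load('s7')['frame'];cv2.imwrite('pics/s7c.png',cv2.resize(f[170:250,260:350],None,fx=8,fy=7.4,interpolation=cv2.INTER_CUBIC))"
```

```text
24.7667 yaw 35.94 F [-2.7  2.6  7.3] Tz [0.146 0.166 0.07  0.11  0.013] mean 0.101 e6 [0.076 0.084 0.108 0.062 0.05 ]
```

View pics/s7c.png

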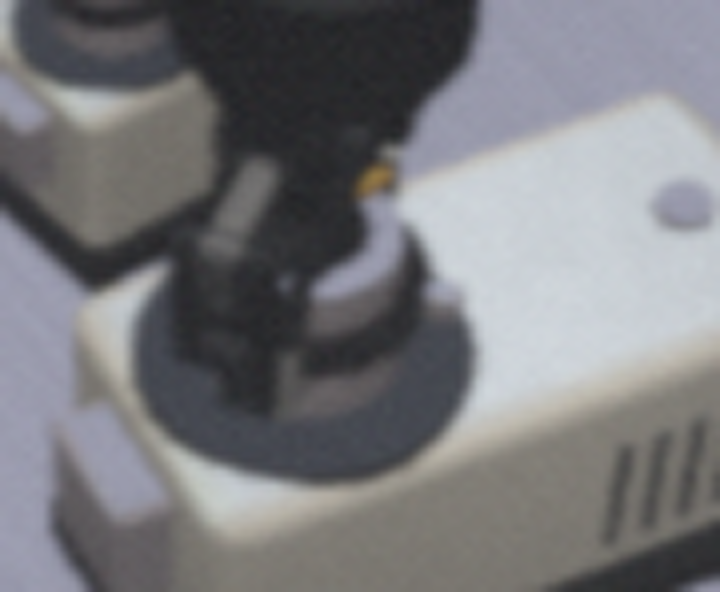

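```bash
python3 -c "
from h import *
s=load('s7'); c=np.array([543.8,-60.7])
print(proj(s,[[c[0]+38*np.cos(a),c[1]+38*np.sin(a),161] for a in np.radians([-20,-30,-38,-44,-50])]))
for t in('s6','s7'):
  f=load(t)['frame']; cv2.imwrite('pics/z_'+t+'.png',cv2.resize(f[190:225,290:330],None,fx=14,fy=14,interpolation=cv2.INTER_CUBIC))
a=[cv2.imread('pics/z_%s.png'%t) for t in('s6','s7')]; cv2.imwrite('pics/z67.png',cv2.resize(np.hstack(a),None,fx=.7,fy=.7))
"
```

```text
[[315.79171709 204.50941516]
 [316.29088705 206.94658037]
 [316.29709826 208.92167133]
 [316.06949457 210.39258069]
 [315.64375983 211.83632837]]
```

View pics/z67.png

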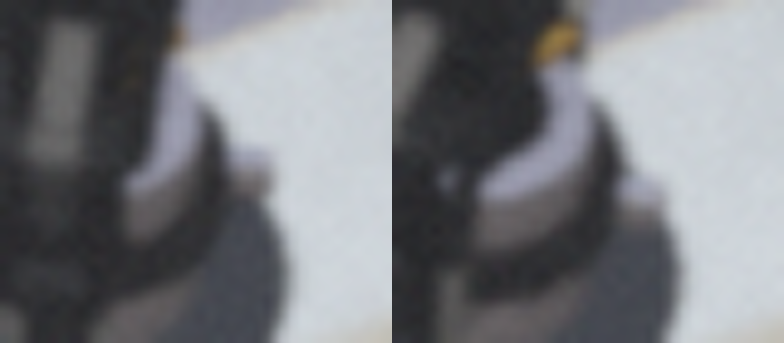

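Request:
drive_tool(deltas=[[120,0,0,0,0.003,0,0],[120,0,0,0,0.006,0,0],[120,0,0,0,0.009,0,0],[120,0,0,0,0.012,0,0],[120,0,0,0,0.015,0,0],[120,0,0,0,0.018,0,0],[120,0,0,0,0.021,0,0],[120,0,0,0,0.024,0,0],[120,0,0,0,0.027,0,0],[120,0,0,0,0.03,0,0]])

```text
time: 25.65
tool_pos: [544.1, -60.1, 138.5]
tcp_rot: [131.1, 90.0, 75.3]
ft_force: [-3.7, 3.3, 6.3]
finger_gap: 62.6
```

```bash
python3 st2.py
```

```text
25.85 yaw 34.23 F [-3.   3.   6.7] Tz [0.127 0.128 0.099 0.007 0.071] mean 0.086 e6 [0.076 0.085 0.108 0.062 0.05 ]
```

Request:
drive_tool(deltas=[[120,0,0,0,0.003,0,0],[120,0,0,0,0.006,0,0],[120,0,0,0,0.009,0,0],[120,0,0,0,0.012,0,0],[120,0,0,0,0.015,0,0],[120,0,0,0,0.018,0,0],[120,0,0,0,0.021,0,0],[120,0,0,0,0.024,0,0],[120,0,0,0,0.027,0,0],[120,0,0,0,0.03,0,0]])

```text
time: 26.68
tool_pos: [544.1, -60.2, 138.5]
tcp_rot: [124.7, 90.0, 67.2]
ft_force: [-2.9, 3.7, 6.1]
finger_gap: 62.7
```

```bash
python3 st2.py
```

```text
26.8833 yaw 32.51 F [-2.5  3.5  7.1] Tz [0.114 0.096 0.07  0.039 0.046] mean 0.073 e6 [0.077 0.086 0.108 0.063 0.05 ]
```

Request:
drive_tool(deltas=[[120,0,0,0,0.003,0,0],[120,0,0,0,0.006,0,0],[120,0,0,0,0.009,0,0],[120,0,0,0,0.012,0,0],[120,0,0,0,0.015,0,0],[120,0,0,0,0.018,0,0],[120,0,0,0,0.021,0,0],[120,0,0,0,0.024,0,0],[120,0,0,0,0.027,0,0],[120,0,0,0,0.03,0,0]])

```text
time: 27.72
tool_pos: [544.1, -60.2, 138.5]
tcp_rot: [123.9, 90.0, 64.7]
ft_force: [-3.4, 3.2, 6.8]
finger_gap: 63.2
```

```bash
python3 st2.py
```

```text
27.9167 yaw 30.79 F [-3.4  4.   6.8] Tz [0.218 0.166 0.075 0.091 0.067] mean 0.123 e6 [0.107 0.116 0.131 0.085 0.073]
```

The clean joint-6 effort has stepped from 0.077 to 0.107, so touch is beginning. One small step will confirm it.

Request:
drive_tool(deltas=[[120,0,0,0,0.003,0,0],[120,0,0,0,0.006,0,0],[120,0,0,0,0.009,0,0],[120,0,0,0,0.012,0,0],[120,0,0,0,0.015,0,0],[120,0,0,0,0.018,0,0],[120,0,0,0,0.021,0,0],[120,0,0,0,0.024,0,0],[120,0,0,0,0.027,0,0],[120,0,0,0,0.03,0,0]])

```text
time: 28.75
tool_pos: [544.1, -60.2, 138.5]
tcp_rot: [130.6, 90.0, 69.7]
ft_force: [-2.7, 3.2, 6.6]
finger_gap: 62.8
```

```bash
python3 st2.py
```

```text
28.95 yaw 29.08 F [-3.3  3.8  6.7] Tz [0.193 0.203 0.164 0.113 0.112] mean 0.157 e6 [0.145 0.154 0.172 0.126 0.114]
```

Touch is confirmed: holding torque went 0.08→0.12→0.16 N m and the effort rose too, putting the ring about 0.04 rad past touch at roughly 4 N. Now I turn back.

Request:
drive_tool(deltas=[[120,0,0,0,-0.03,0,0],[120,0,0,0,-0.08,0,0],[120,0,0,0,-0.14,0,0],[120,0,0,0,-0.2,0,0],[120,0,0,0,-0.26,0,0],[120,0,0,0,-0.32,0,0],[120,0,0,0,-0.38,0,0],[120,0,0,0,-0.44,0,0],[120,0,0,0,-0.5,0,0],[120,0,0,0,-0.54,0,0]])

```text
time: 29.78
tool_pos: [544.1, -60.0, 138.5]
tcp_rot: [98.6, 89.9, 68.8]
ft_force: [-2.5, 4.3, 6.6]
finger_gap: 62.4
```

Request:
drive_tool(deltas=[[120,0,0,0,-0.05,0,0],[120,0,0,0,-0.11,0,0],[120,0,0,0,-0.17,0,0],[120,0,0,0,-0.23,0,0],[120,0,0,0,-0.29,0,0],[120,0,0,0,-0.35,0,0],[120,0,0,0,-0.41,0,0],[120,0,0,0,-0.46,0,0],[120,0,0,0,-0.49,0,0],[120,0,0,0,-0.5,0,0]])

```text
time: 30.62
tool_pos: [544.2, -59.9, 138.5]
tcp_rot: [72.5, 89.9, 71.2]
ft_force: [-2.3, 4.7, 7.0]
finger_gap: 62.6
```

```bash
python3 st.py; python3 -c "
from h import *
grab('wrist','w8')"
```

```text
30.6167 [544.2 -59.9 138.5] yaw 88.76 F [-2.32  4.69  7.02] T [ 0.88   0.317 -0.129] gap 62.6 j6 -100.5 -0.4504833184182644
```

Request:
drive_tool(deltas=[[120,0,0,0,0,0,0],[100,0,0,0,0,0,0],[80,0,0,0,0,0,0],[60,0,0,0,0,0,0],[40,0,0,0,0,0,0],[20,0,0,0,0,0,0],[0,0,0,0,0,0,0],[0,0,0,0,0,0,0],[0,0,0,0,0,0,0],[0,0,0,0,0,0,0]])

```text
time: 31.5
tool_pos: [543.6, -60.8, 137.2]
tcp_rot: [-172.5, 89.9, -173.8]
ft_force: [0.0, -0.3, 0.6]
finger_gap: 85.3
```

Released. Lifting straight up to look.

Request:
drive_tool(deltas=[[0,-0.01,0,0,0,0,0],[0,-0.025,0,0,0,0,0],[0,-0.045,0,0,0,0,0],[0,-0.065,0,0,0,0,0],[0,-0.085,0,0,0,0,0],[0,-0.1,0,0,0,0,0],[0,-0.11,0,0,0,0,0],[0,-0.115,0,0,0,0,0],[0,-0.115,0,0,0,0,0],[0,-0.115,0,0,0,0,0]])

```text
time: 32.33
tool_pos: [543.6, -60.6, 251.8]
tcp_rot: [-178.7, 89.9, 180.0]
ft_force: [0.0, 0.1, 0.2]
finger_gap: 85.2
```

```bash
python3 st.py; python3 -c "
from h import *
s=grab('wrist','w9'); f=s['frame']
cv2.imwrite('pics/w9c.png',cv2.resize(f[170:290,220:340],None,fx=5,fy=5,interpolation=cv2.INTER_CUBIC))"
```

```text
32.3333 [543.6 -60.6 251.8] yaw 88.64 F [0.05 0.09 0.2 ] T [-0.056  0.032  0.048] gap 85.2 j6 -100.4 -2.6328440867473546e-05
```

View pics/w9c.png

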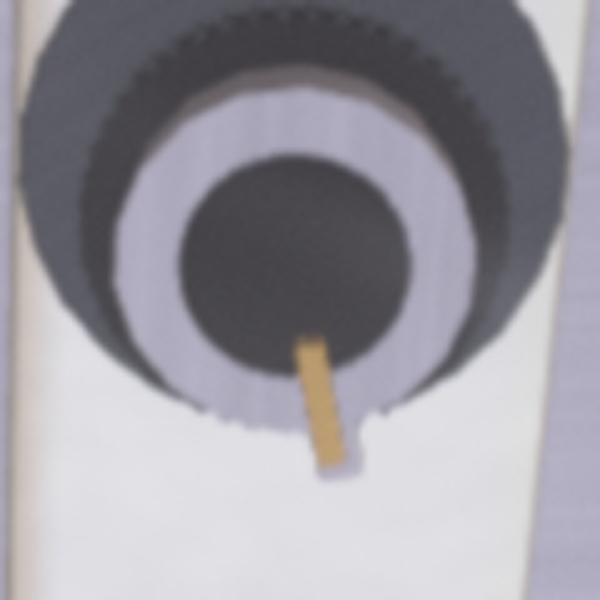

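Request:
drive_tool(deltas=[[0,0,0,0.015,0,0,0],[0,0,0,0.03,0,0,0],[0,0,0,0.045,0,0,0],[0,0,0,0.06,0,0,0],[0,0,0,0.075,0,0,0],[0,0,0,0.085,0,0,0],[0,0,0,0.09,0,0,0],[0,0,0,0.09,0,0,0],[0,0,0,0.09,0,0,0],[0,0,0,0.09,0,0,0]])

```text
time: 33.22
tool_pos: [633.1, -62.8, 251.7]
tcp_rot: [-179.6, 89.9, 179.0]
ft_force: [-0.4, 0.3, -0.1]
finger_gap: 85.5
```

```bash
python3 st.py; python3 -c "
from h import *
s=grab('wrist','w10'); f=s['frame']
p=proj(s,[[543.7,-60.7,183]])[0]; print(p); x,y=int(p[0])-60,max(0,int(p[1])-60); print(x,y)
cv2.imwrite('pics/w10c.png',cv2.resize(f[y:y+120,x:x+120],None,fx=5,fy=5,interpolation=cv2.INTER_CUBIC))"
```

```text
33.2167 [633.1 -62.8 251.7] yaw 88.64 F [-0.42  0.31 -0.11] T [0.003 0.027 0.025] gap 85.5 j6 -98.9 0.0004887399336439557
[279.02269359  83.51033687]
219 23
```

View pics/w10c.png

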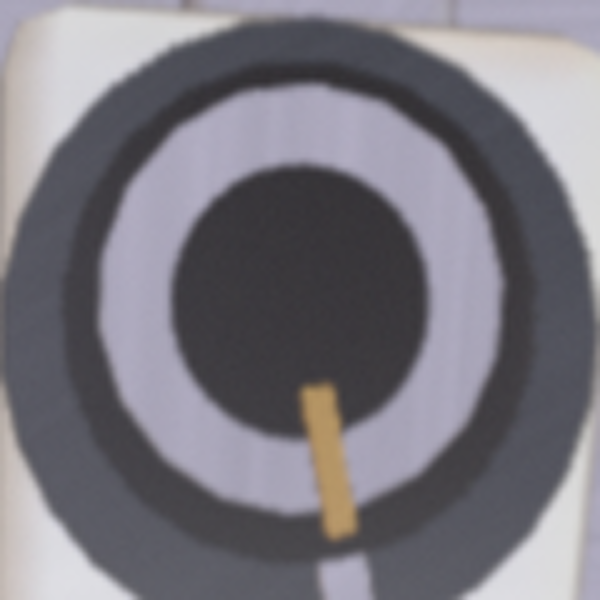

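Run:
```python
from h import *
s=load('w10'); x0,y0=219,23; k=5; f=s['frame']
c=cv2.resize(f[y0:y0+140,x0:x0+120],None,fx=k,fy=k,interpolation=cv2.INTER_CUBIC); cv2.imwrite('pics/w10d.png',c)
fw=lambda p:np.array(p,float).reshape(-1,2)/k+[x0,y0]+(.5/k-.5)
hsv=cv2.cvtColor(c,cv2.COLOR_BGR2HSV); g=c.max(2)
def fit(mask,z,name,area=500):
    n,l,st,ce=cv2.connectedComponentsWithStats(mask.astype(np.uint8))
    i=1+np.argmax(st[1:,4]); ys,xs=np.where(l==i); P=onz(s,fw(np.c_[xs,ys]),z)[:,:2]; mu=P.mean(0); w,V=np.linalg.eigh(np.cov((P-mu).T)); d=V[:,1]*np.sign(V[0,1])
    print(name,mu.round(2),'dir',np.degrees(np.arctan2(d[1],d[0])).round(2),'L,W',(np.sqrt(12*w[::-1])).round(1)); return mu,d
rib,rd=fit((hsv[...,0]<25)&(hsv[...,1]>80)&(g>110),188,'rib')
m=(g>125)&(hsv[...,1]<60); roi=np.zeros_like(m); roi[548:660,290:410]=1
nb=m&roi; cv2.imwrite('pics/nb.png',nb*255)
nub,nd=fit(nb,165,'nub')
# bore: dark disc, center
dk=np.zeros_like(m); dk[150:450,150:450]=(g<80)[150:450,150:450]
cs,_=cv2.findContours(dk.astype(np.uint8),cv2.RETR_EXTERNAL,cv2.CHAIN_APPROX_NONE); q=max(cs,key=cv2.contourArea)
W=onz(s,fw(cv2.convexHull(q)),183)[:,:2].astype(np.float32); e=cv2.fitEllipse(W); ctr=np.array(e[0]); print('bore',e)
# drum top circle at z=130 as 2nd centre; ring top
for n,p in(('rib',rib),('nub',nub)):
    d=p-ctr; print(n,np.hypot(*d).round(1),np.degrees(np.arctan2(d[1],d[0])).round(2))
d=nub-rib; print('rib->nub',np.degrees(np.arctan2(d[1],d[0])).round(2))
```

```text
rib [562.11 -57.91] dir 9.22 L,W [18.8  3.8]
nub [579.58 -55.17] dir 9.43 L,W [9.7 7.2]
bore ((543.51513671875, -60.98216247558594), (30.685543060302734, 30.779861450195312), 87.3157958984375)
rib 18.8 9.39
nub 36.5 9.16
rib->nub 8.91[ WARN:0@0.466] global loadsave.cpp:1063 imwrite_ Unsupported depth image for selected encoder is fallbacked to CV_8U.
```

View pics/w10d.png

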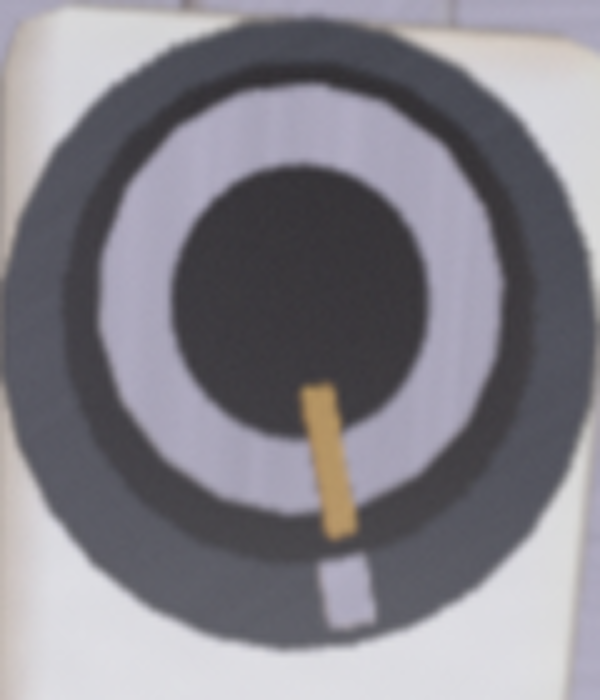

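View pics/nb.png

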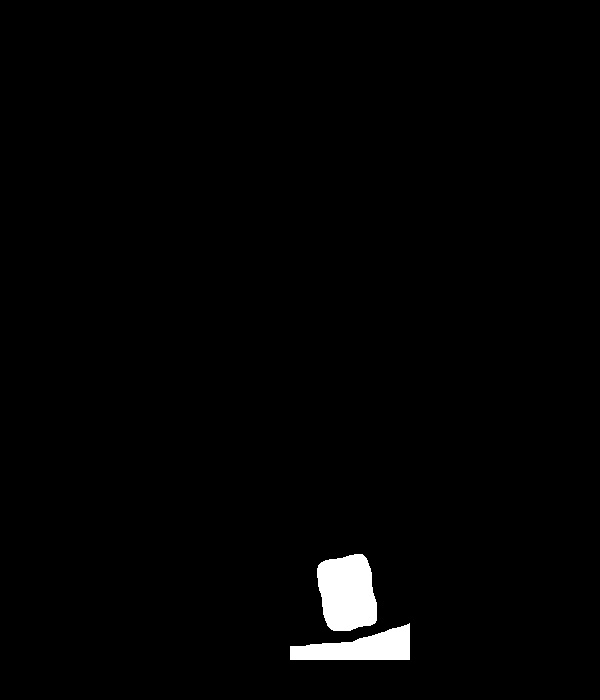

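```bash
python3 -c "
from h import *
print(hand_in())"
```

```text
the job is handed in; nothing more can be done
None
```

I turned the larger grinder's slim ring clockwise until the burrs touched, turned it back until its nub lined up with the rib, let go and lifted clear. The job was handed in at about 33 s.

- **Touch:** I crept the ring forward about 1.7° at a time until the resistance rose. The holding torque went from about 0.08 to 0.16 N m and the joint-6 effort from 0.077 to 0.145. That puts the ring about 0.04 rad past touch, at roughly 4 N, well under the 15 N limit. Single wrist-torque readings were noisy by about ±0.04 N m, so I stopped on the clear trend in both signals. By angle the ring was at about 1.79, which fits a touch near 1.75, the top of the given range.
- **Slip:** A side view partway through showed the nub turning with the gripper.
- **Alignment:** After release, a nearly overhead wrist picture put the rib at 9.2–9.4° and the nub at 9.2–9.4°, so they agree to within about 0.5°.
- **Clearance:** The gripper had lifted to about 250 mm with no force on it. I saw no contact with the rib or the other objects, but I took no last picture of the cup, tamper, jug and hopper.

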